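# Clamp the copper printing block with the edge thumbwheel

### The job

Set the copper-faced printing block, face up and squared with the clamp, in the middle of the green clamp's bed between the steel fence and the jaw, and let go of it. Then close the jaw by rolling the orange edge thumbwheel with a fingertip, a stroke at a time, until the jaw's red spring pad is pushed about half way in and holds the block snugly against the fence, and leave it so. Press and turn the wheel gently, never pushing the pad fully home, move the jaw only by its wheel, and leave everything else on the bench where it is.

Things in the scene. Friction and masses are not known exactly. Their poses are not given: they have to be found in the camera images.
- clamp: Clamp fixed to the bench, green base 100 mm (x) by 205 mm (y -120 to +85) by 12 mm thick; its top is the bed, open on both x sides. Origin on the bench surface, z up; it clamps along y, which points from thumbwheel to fence. Steel fence: face at y = +60 mm, top 30 mm above the bench. Wheel housing: y -115 to -55 mm, 55 mm wide, top 46 mm above the bench. Over 25 N on any part damages it.
- bed_center (a point): Point on the bed's surface, 12 mm above the bench, at the clamp's x = 0, y = +30 mm; axes as the clamp's. The block's underside centre is here when it is clamped against the fence.
- wheel_top (a point): Mean top of the orange thumbwheel, 52 mm above the bench, at the clamp's x = 0, y = -85 mm. The worn wheel runs out of true: its top rises and falls by up to 1.5 mm as it turns (not measured: feel for it). Radius 22 mm, 15 mm wide, axis along the clamp's x; only 4 to 8 mm stands out of its slot. Dragging the rim to +y closes the jaw: about 3.6 N at the rim, plus about 1.3 N per mm of pad travel.
- jaw: Steel sliding jaw on the bed, 90 mm (x) by 14 mm (y) by 17 mm high, moved along the clamp's y by the wheel, 7 mm for 22 mm of rim; it starts 5 to 15 mm short of gripping and stays where it is left (slipping back only when the pad presses with over 11 N). Origin on the bed at the middle of its front face. It carries the red spring pad. Over 5 N directly on it is a fault.
- jaw_face (a point): Middle of the jaw's front face, 9.5 mm above the bed. The red spring pad (50 mm wide, 14 mm high) stands ahead of it in y: its free face is 9 to 14 mm from this point, differing each time (not measured). Pad spring 4 N per mm, travel 5 mm: half way in it presses with 10 N, fully in 20 N; over 22 N bruises the block.
- copper_block: The block to clamp: a beech block with a copper-coloured plate 3 mm thick on top, 45 mm (x) by 60 mm (y) by 23 mm high in all, about 0.13 kg. Origin at the centre of the underside; z up. Its 60 mm length must lie along the clamp's y (either way round). It starts flat on the bench, copper up.
- lino_block: Bystander: block of the same size with a blue top; must not be moved. Origin at the centre of the underside.
- zinc_block: Bystander: block of the same size with a grey top; must not be moved. Origin at the centre of the underside.
- ink_jar: Bystander: amber jar, 60 mm across, 60 mm high. Origin under its centre.
- ink_can: Bystander: can, 70 mm across, 50 mm high. Origin under its centre.
- ink_brush: Bystander: brush 180 mm long lying along its x. Origin under its centre.
- rag_bowl: Bystander: white bowl, 120 mm across, 45 mm high. Origin under its centre.
- brayer: Bystander: ink roller, 90 mm wide black roll, 32 mm thick, with a handle to its -x, 180 mm long in all. Origin under the roll.
Things that resemble listed ones, but are neither listed nor needed, are in the scene too. What is shaped like the copper_block but purple or yellow is not meant.

How it is judged:
On the way:
1. the copper block stands flat in the clamp's bed between fence and pad, let go, not yet gripped (x of copper_block in the frame of clamp between -0.015 and 0.015 m and z of copper_block in the frame of clamp between 0.009 and 0.0145 m and angle between copper_block's own z axis and vertical below 0.06 rad and y of copper_block in the frame of clamp between 0.01 and 0.033 m and angle between the y axis of copper_block and the y axis of clamp, either way round below 0.2 rad and contact force between copper_block and jaw below 2 N and contact force between copper_block and the fingers below 0.1 N and contact force between copper_block and the arm below 0.1 N), for 0.2 s.
At the end, for the whole second after the job is handed in: The copper block lies copper up and flat on the clamp's bed, within 15 mm of its middle across (x), against the fence to 2.5 mm and square with it to 0.06 rad, gripped by the jaw's pad with 4 to 16 N (pad pushed in 1 to 4 mm), at rest (x of copper_block in the frame of clamp between -0.015 and 0.015 m and z of copper_block in the frame of clamp between 0.009 and 0.0145 m and angle between copper_block's own z axis and vertical below 0.06 rad and y of copper_block in the frame of clamp between 0.0275 and 0.0325 m and angle between the y axis of copper_block and the y axis of clamp, either way round below 0.06 rad and contact force between copper_block and jaw between 4 and 16 N and linear speed of copper_block below 0.01 m/s); the robot touches nothing.
It fails at once if the clamp or its wheel is pushed with over 25 N (contact force between any of the fingers, the arm and clamp above 25 N).
It fails at once if the jaw or its pad is pushed by the robot itself with over 5 N (contact force between any of the fingers, the arm and jaw above 5 N).
It fails at once if the block is squeezed by the jaw with over 22 N (contact force between copper_block and jaw above 22 N).
It fails at once if a bystander is moved by over 15 mm (distance of any of lino_block, zinc_block, ink_jar, ink_can, ink_brush, rag_bowl, brayer from where it was at the start of the episode above 0.015 m).
It also fails if it takes over 72 s, if anything falls off the work surface, if the arm or the gripper's body presses on something with over 40 N, if the wrist force passes 120 N, or if a joint passes its speed limit or range.

### The arm

A 7-joint arm with a two-finger parallel gripper is mounted at the origin on the work surface. World frame = base frame: x ahead of the robot, y to its left, z up, the work surface at z = 0. Lengths are in m, angles in rad, forces in N, time in s.
With the tool pointing down it reaches from about 0.4 to 0.85 m from the base axis. Payload 10.4 kg.
Tool frame: the origin (TCP) lies midway between the tips of the shut fingers; the grasp point (between the pads) lies 19 mm behind it (arm.hold_point_z is the distance from the TCP to the grasp point, in m); z points along the fingers, y is the line along which they close (so a half turn about z gives the same grasp; the last joint's range is limited). The gripper opens to 87 mm and grips with 3 to 60 N. Pads are 19 mm wide; open, the fingers measure 117 mm over their backs; the gripper's body (75 mm by 190 mm) begins 51 mm behind the grasp point.
Start: joints at [1.279, 0.332, -0.065, 1.46, 0.022, 1.35, -0.088], TCP at [0.166, -0.603, 0.223] pointing down, gripper open.
Joint ranges: [-2.6, 2.6], [-0.5, 2.12], [-1.47, 1.34], [0.16, 2.42], [-1.27, 4.41], [0.06, 2.06], [-2.6, 2.6]. Speed limits (rad/s): [2.22, 2.22, 2.79, 2.79, 3.14, 3.14, 3.14].

### API

Orientations are given as a unit quaternion [w, x, y, z].
In Python, from plant import arm gives the robot as it stands.
- The arm moves only by the shell command python3 -m inch 'ROWS' [OPENING] [FORCE]. ROWS is JSON, a list that holds one entry, the list of rows, each a list of 4 numbers: the shift along the world's x, y, z in m, then the turn about the world's z in rad. A call has 1 to 5 rows; each row shifts and turns the commanded pose from where the row before left it; what a row does not reach is not made up. A row lasts 1/12 s, in which the tool goes at most 41.7 mm and 7.16 degrees, less where a joint would pass 70% of its speed; a pose out of reach is approached as far as the arm can. A call is refused whole if a number of a shift passes 0.0417 or a number of a turn 0.125, either way. A call with a gripper value outside its range is refused whole. OPENING is the finger opening in m, from 0 to 0.087, set as the call begins (- or left out, the last holds). The fingers move at their own pace and stop on an object; FORCE is the grip in N (left out, the last holds). Time passes only in rows, so rows that do not move let the fingers close. It gives the time, the measured TCP pose, the force, the opening and the grip force at its end, in the units of the state.
- arm.get_state(): the state, without advancing time (a new reading comes with each control period).
- arm.get_image(name): name is "side" or "top"; returns the picture (480x640x3 uint8, red, green, blue); there is no depth.
- arm.camera_info(name): a dict with "fx", "fy", "cx", "cy" (pixels), "rvec" (rotation vector, rad) and "tvec" (3), from world to camera coordinates, as OpenCV has them. Camera axes: x right, y down, z forward; pixel columns grow to the right and rows downward; lengths in m; the calibration is good to about 2 mm. A picture is of the moment at which its call begins. camera_info takes no time and is no camera call.
- arm.close_job(): hands the job in; it is judged then, once.
Trained networks look in the newest picture that a camera, given by its name, has taken for a name from the list of things; names that differ only in an ending like _2 or _b are one class to them, and where a whole thing is asked for, a point or a joint stands for the part that bears it (a point fixed in the world has none). Each returns a list of dicts, best first, with "confidence" (0 to 1); they miss things now and then, are a little off and sometimes report something else, mostly with a low value. They report only what shows in the picture. A call takes as long as a camera call. They do not tell look-alikes from the thing itself.
- arm.look_for(camera, query): "pixel" ([column, row] in pixels, amid what is visible of it).
- arm.masks_of(camera, query): "region" (480x640 bool, what is visible of it) and "pixel" ([column, row] in pixels, amid what is visible of it).
The state is a dict: "time_s": time; "joint_pos": joint angles; "dq": joint speeds; "joint_efforts": joint torques, N m; "eef_pos": TCP position; "tool_rot": TCP orientation; "ft_force": force on the tool from outside, world axes, zero at the start; "wrist_torque": the same for the moment, N m; "finger_gap": finger opening in m; "grasp_force": force on a finger pad.
Only numpy, scipy, OpenCV 4.12 (cv2) and the standard library are available. Lean on these libraries where they do the work, as an engineer would, in place of code of your own. Each camera call takes 0.05 s, during which the arm holds its last target. There are 200 camera calls.

## Working session

There is one attempt and no reset: what is moved stays moved. The work goes in short steps, Python scripts to look and compute and a shell command to move; the robot and the scene stay as the last step left them, time stands still between calls to the robot, and variables do not carry over. Pictures are saved under pics/ and viewed, at most 10 in all, crops included, and the job is handed in when it is done.

```bash
ls; mkdir -p pics; python3 - <<'E'
from plant import arm
import cv2
for n in("top","side"):
    im=arm.get_image(n); cv2.imwrite(f"pics/{n}0.png",im[:,:,::-1])
    print(n,arm.camera_info(n))
    for q in("clamp","copper_block","wheel_top","jaw","jaw_face"):
        print(q,[(round(d["confidence"],2),[round(float(x),1) for x in d["pixel"]]) for d in arm.look_for(n,q)][:5])
s=arm.get_state();print(s["time_s"],s["eef_pos"],s["tool_rot"],s["ft_force"],arm.hold_point_z)
E
```

```text
pics
top {'fx': 459.8437850188812, 'fy': 459.8437850188812, 'cx': 316.2285835180677, 'cy': 243.71622523933357, 'rvec': array([ 2.10950188, -2.17233563,  0.17375774]), 'tvec': array([-0.09584123,  0.58636754,  0.92601977])}
clamp [(0.62, [231.0, 281.4])]
copper_block [(0.94, [304.4, 225.9]), (0.9, [399.4, 340.6]), (0.86, [372.3, 180.1]), (0.73, [355.4, 232.3])]
wheel_top [(0.74, [231.4, 275.4])]
jaw [(0.78, [232.1, 277.1])]
jaw_face [(0.58, [234.2, 277.6]), (0.23, [454.1, 214.0])]
side {'fx': 453.7566794869414, 'fy': 453.7566794869414, 'cx': 322.2598140567307, 'cy': 237.95470207513694, 'rvec': array([ 2.42325588, -0.36385215,  0.13091299]), 'tvec': array([-0.57175444,  0.10465177,  0.85517499])}
clamp [(0.68, [280.1, 208.5])]
copper_block [(0.96, [428.1, 296.9]), (0.85, [247.1, 372.8]), (0.8, [360.8, 293.8]), (0.75, [352.0, 247.4])]
wheel_top [(0.78, [277.3, 209.1])]
jaw [(0.75, [271.8, 202.0])]
jaw_face [(0.83, [276.9, 200.2])]
0.6 [ 0.1659911  -0.60259375  0.22257633] [5.67411934e-05 9.90984156e-01 1.33979097e-01 8.41013760e-06] [0.45788118 1.14038448 0.61160678] 0.0187
```

View pics/top0.png

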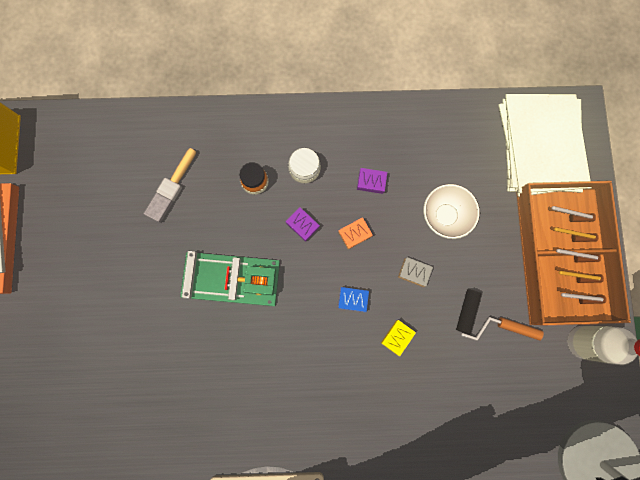

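View pics/side0.png

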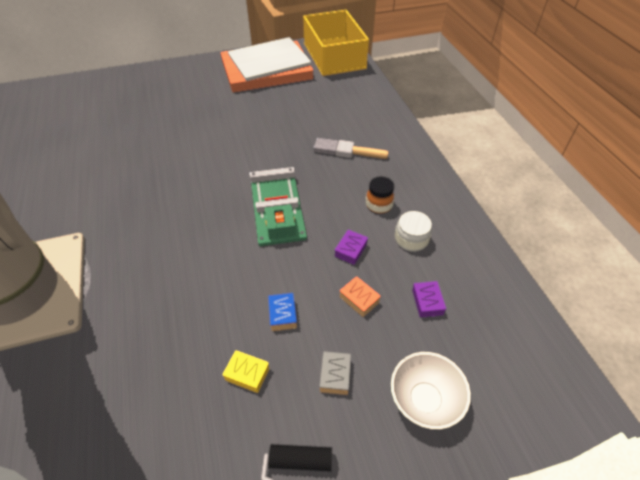

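The top view shows the clamp at about (231,278), with its fence to the left at (188,275) and the wheel at (260,281). There are five blocks shaped like the copper one: orange/copper at (355,232), purple at (303,224) and (373,180), yellow at (399,338), plus the blue and grey bystanders. Only (355,232) is copper-coloured. In the side view it is at (361,294).

```bash
cat > h.py <<'E'
import numpy as np,cv2
from plant import arm
class Cam:
    def __init__(s,n):
        c=arm.camera_info(n); s.K=np.array([[c["fx"],0,c["cx"]],[0,c["fy"],c["cy"]],[0,0,1]])
        s.rv=np.array(c["rvec"],float); s.R=cv2.Rodrigues(s.rv)[0]; s.t=np.array(c["tvec"],float); s.P=s.K@np.c_[s.R,s.t]
    def plane(s,px,z):
        px=np.atleast_2d(px).astype(float); d=np.c_[px,np.ones(len(px))]@np.linalg.inv(s.K).T@s.R; o=-s.R.T@s.t
        return o+d*((z-o[2])/d[:,2])[:,None]
    def proj(s,p): return cv2.projectPoints(np.atleast_2d(p).astype(float),s.rv,s.t,s.K,None)[0][:,0]
T,S=Cam("top"),Cam("side")
def tri(a,b):
    X=cv2.triangulatePoints(T.P,S.P,np.array(a,float).reshape(2,1),np.array(b,float).reshape(2,1))[:,0]; return X[:3]/X[3]
def blob(im,lo,hi,roi):
    """largest HSV blob in roi (x0,y0,x1,y1): closed mask contour, minAreaRect"""
    m=cv2.inRange(cv2.cvtColor(im,cv2.COLOR_RGB2HSV),np.array(lo),np.array(hi)); z=np.zeros_like(m); x0,y0,x1,y1=roi; z[y0:y1,x0:x1]=m[y0:y1,x0:x1]
    z=cv2.morphologyEx(z,cv2.MORPH_CLOSE,np.ones((7,7),np.uint8))
    c=max(cv2.findContours(z,0,1)[0],key=cv2.contourArea); return c[:,0]
E
python3 - <<'E'
from h import *
it,is_=arm.get_image("top"),arm.get_image("side")
cr=cv2.resize(it[205:320,170:390],None,fx=3.6,fy=3.6,interpolation=cv2.INTER_CUBIC); cv2.imwrite("pics/crop0.png",cr[:,:,::-1])
hsv=cv2.cvtColor(it,cv2.COLOR_RGB2HSV);print(hsv[225,355],hsv[300,215],hsv[281,252:270].tolist())
m=lambda n:[d for d in arm.masks_of(n,"copper_block")]
def pick(n,p):
    return min(m(n),key=lambda d:np.hypot(*(np.array(d["pixel"])-p)))
a=pick("top",[355,232]);b=pick("side",[361,294])
print("mask px",a["pixel"],b["pixel"],"tri",tri(a["pixel"],b["pixel"]))
for c,i,roi in((T,it,(330,210,380,255)),(S,is_,(335,270,385,320))):
    k=blob(i,(3,110,140),(20,255,255),roi); w=c.plane(k,.023)[:,:2].astype(np.float32)
    r=cv2.minAreaRect(w*1000); print("copper rect mm",r,"ctr px",c.proj([r[0][0]/1e3,r[0][1]/1e3,.023]))
for c,i,roi in((T,it,(170,240,295,315)),(S,is_,(240,160,315,250))):
    k=blob(i,(50,80,30),(90,255,255),roi); w=c.plane(k,.012)[:,:2].astype(np.float32)
    r=cv2.minAreaRect(w*1000); print("clamp rect",r)
E
```

```text
[ 13 167 253] [ 67  99 139] [[11, 213, 180], [12, 228, 223], [12, 217, 207], [16, 255, 255], [11, 181, 165], [18, 255, 255], [13, 211, 219], [12, 208, 202], [17, 200, 255], [19, 129, 252], [17, 199, 255], [14, 255, 252], [9, 175, 141], [14, 255, 255], [11, 228, 191], [21, 106, 113], [71, 128, 172], [68, 111, 165]]
mask px [354.2, 231.9] [358.1, 294.3] tri [ 0.60979102 -0.19704401  0.01262236]
copper rect mm ((609.056884765625, -198.17225646972656), (46.94306564331055, 63.63812255859375), 26.944374084472656) ctr px [[354.99617748 232.59495469]]
copper rect mm ((605.0167236328125, -203.2762908935547), (54.6573371887207, 63.7025032043457), 27.007577896118164) ctr px [[358.64187074 294.24209434]]
clamp rect ((516.9561157226562, 63.655757904052734), (179.76864624023438, 98.82456970214844), 83.10145568847656)
clamp rect ((509.6854248046875, 16.70029067993164), (101.57496643066406, 96.94188690185547), 82.94635772705078)
```

View pics/crop0.png

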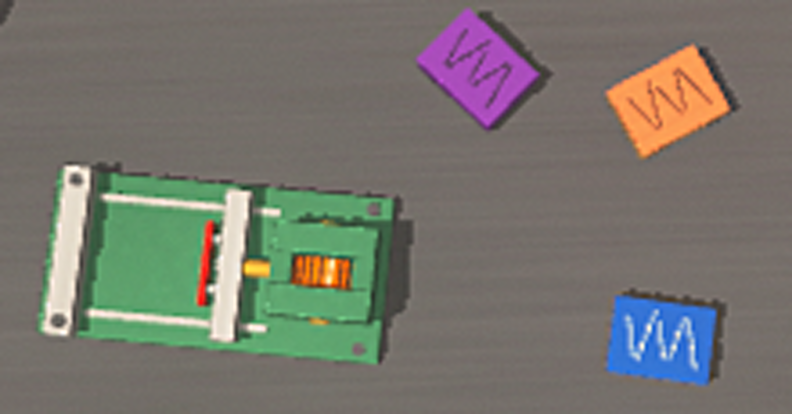

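The crop confirms that the orange/copper block with beech sides at crop (668,100), which is full image (355,233), is the one. The others are purple and blue. Next I'll enlarge the side view to pick corners there.

```bash
python3 - <<'E'
from h import *
i=arm.get_image("side")
a=cv2.resize(i[160:255,240:315],None,fx=5,fy=5,interpolation=cv2.INTER_CUBIC)
b=cv2.resize(i[265:325,330:390],None,fx=5,fy=5,interpolation=cv2.INTER_CUBIC)
c=np.zeros((475,690,3),np.uint8);c[:,:375]=a;c[:300,385:685]=b
cv2.imwrite("pics/crop1.png",c[:,:,::-1])
E
```

```text
(no output)
```

View pics/crop1.png

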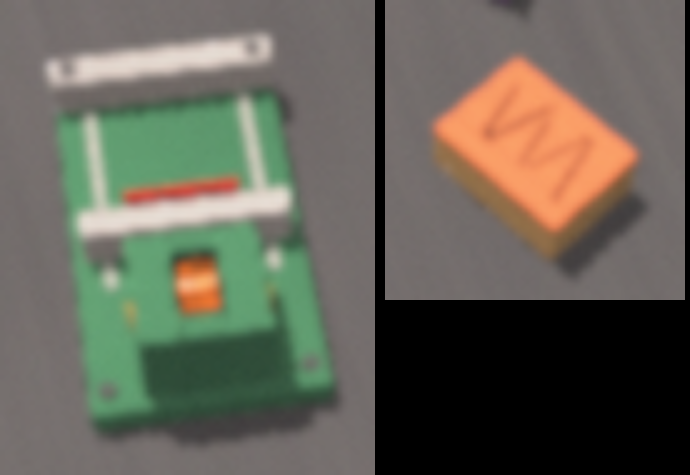

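The side crop shows the base's near corners at crop (95,420) and (332,388), the bed/fence line at (58,118)–(280,95), and the copper top's corners. I'll solve the clamp and block poses from both views.

```bash
python3 - <<'E'
from h import *
from scipy.optimize import least_squares
ft=lambda p:(np.array(p,float)+.5)/3.6-.5+[170,205]
fs=lambda p,x=240,y=160:(np.array(p,float)+.5)/5-.5+[x,y]
# copper top corners, matched order: far-x? 
ct=ft([(697,45),(728,97),(645,155),(607,95)])
cs=fs([(638-385,156),(560-385,230),(433-385,128),(519-385,57)],330,265)
X=np.array([tri(a,b) for a,b in zip(ct,cs)]);print("copper corners\n",X.round(4));print(X.mean(0))
print("edges",[np.linalg.norm(X[i]-X[i-1]).round(4) for i in range(4)])
L=cv2.minAreaRect((X[:,:2]*1000).astype(np.float32));print(L)
# clamp
mt=np.array([(50,-120,12),(-50,-120,12),(50,60,30),(-50,60,30),(0,-85,52)])/1e3
pt=ft([(399,198),(380,363),(91,170),(73,334),(322,271)])
ms=np.array([(50,-120,12),(-50,-120,12),(50,60,12),(-50,60,12),(0,-85,52),(-50,60,30),(50,60,30)])/1e3
ps=fs([(332,388),(95,420),(280,95),(58,118),(198,283),(48,85),(272,62)])
def W(q,m): 
    c,s=np.cos(q[2]),np.sin(q[2]); return m@np.array([[c,s,0],[-s,c,0],[0,0,1]])+[q[0],q[1],q[3]]
def r(q,t=1,s=1): return np.r_[(T.proj(W(q,mt))-pt).ravel()*t,(S.proj(W(q,ms))-ps).ravel()*s]
for t,s in((1,1),(1,.01),(.01,1)):
    f=least_squares(r,[.51,.03,-.1,0],args=(t,s),loss="soft_l1");print(f.x.round(4),abs(r(f.x)).round(1).tolist())
E
```

```text
copper corners
 [[ 0.6423 -0.2176  0.0224]
 [ 0.6083 -0.2353  0.0167]
 [ 0.5755 -0.1834  0.021 ]
 [ 0.6149 -0.1622  0.0202]]
[ 0.61023492 -0.1996135   0.02009851]
edges [np.float64(0.0619), np.float64(0.0387), np.float64(0.0616), np.float64(0.0447)]
((609.8469848632812, -199.9759063720703), (44.71574401855469, 61.81128692626953), 28.31875991821289)
[ 0.5199  0.0924 -0.1185 -0.0036] [0.7, 0.5, 0.1, 0.6, 1.0, 0.2, 0.1, 0.9, 0.1, 0.1, 1.1, 0.3, 0.2, 0.1, 0.8, 0.5, 0.1, 0.2, 0.2, 1.6, 1.2, 1.0, 0.4, 0.2]
[ 5.203e-01  9.210e-02 -1.155e-01 -4.000e-04] [0.6, 0.1, 0.1, 0.2, 0.7, 0.5, 0.3, 0.7, 0.1, 0.3, 1.4, 1.3, 0.1, 0.8, 0.8, 1.5, 0.1, 0.7, 0.5, 2.6, 1.1, 0.0, 0.5, 0.8]
[ 0.5189  0.0895 -0.1229 -0.0007] [0.7, 1.0, 1.0, 1.3, 2.2, 0.0, 0.8, 1.1, 1.4, 0.6, 0.7, 0.1, 0.8, 0.3, 0.9, 0.5, 0.1, 0.1, 0.2, 1.5, 0.9, 0.9, 0.4, 0.2]
```

The estimates agree. The copper block is at (0.610,-0.199), with its long axis at +0.475 rad from world y and its top at about 21 mm. The clamp is at (0.520,0.092) with yaw -0.118. Approaching the block now: a shift of (0.444,0.404) and a turn of +1.778.

```bash
python3 -m inch '[[[0.029,0.027,0,0.118],[0.029,0.027,0,0.118],[0.029,0.027,0,0.118],[0.029,0.027,0,0.118],[0.029,0.027,0,0.118]]]' 0.065 20
python3 -m inch '[[[0.029,0.027,0,0.118],[0.029,0.027,0,0.118],[0.029,0.027,0,0.118],[0.029,0.027,0,0.118],[0.029,0.027,0,0.118]]]'
python3 -m inch '[[[0.029,0.027,-0.015,0.118],[0.029,0.027,-0.015,0.118],[0.029,0.027,-0.015,0.118],[0.029,0.027,-0.015,0.118],[0,0,0,0]]]'
python3 - <<'E'
from h import *
s=arm.get_state();q=s["tool_rot"];a=2*np.arctan2(q[2],q[1])-np.pi/2
print(s["eef_pos"],q,"close line deg",np.degrees(a),s["joint_pos"],"need",np.array([.6095,-.1995])-s["eef_pos"][:2],"turn",np.radians(27.2)-a)
E
```

```text
time_s: 1.27
eef_pos: [0.3121, -0.4661, 0.2228]
tool_rot: [0.0, 0.908, 0.419, -0.0]
ft_force: [0.6, -0.6, -0.1]
finger_gap: 0.067
grasp_force: 0.0
time_s: 1.68
eef_pos: [0.4571, -0.3311, 0.2229]
tool_rot: [0.0, 0.747, 0.665, 0.0]
ft_force: [0.3, -1.4, 0.1]
finger_gap: 0.065
grasp_force: 0.0
time_s: 2.1
eef_pos: [0.5734, -0.2176, 0.1605]
tool_rot: [-0.002, 0.566, 0.824, 0.002]
ft_force: [0.2, 1.5, -0.8]
finger_gap: 0.065
grasp_force: 0.0
[ 0.57344261 -0.21761363  0.16047263] [-0.00212349  0.56622506  0.82424513  0.00215385] close line deg 21.024830189802035 [ 0.73311001  0.40631475 -0.56586418  1.54749807  0.21887438  1.25521202
  0.50250011] need [0.03605739 0.01811363] turn 0.1077770450577078
```

```bash
python3 -m inch '[[[0.018,0.009,-0.03,0.054],[0.018,0.009,-0.03,0.054],[0,0,-0.03,0],[0,0,-0.03,0],[0,0,-0.02,0]]]'
python3 -m inch '[[[0,0,-0.01,0],[0,0,0,0]]]'
python3 - <<'E'
from h import *
im=np.hstack([cv2.resize(arm.get_image("top")[190:270,320:400],None,fx=5,fy=5),cv2.resize(arm.get_image("side")[250:330,320:400],None,fx=5,fy=5)])
cv2.imwrite("pics/g.png",im[:,:,::-1]);print(arm.get_state()["eef_pos"])
E
```

```text
time_s: 2.52
eef_pos: [0.6049, -0.2078, 0.0203]
tool_rot: [-0.001, 0.528, 0.849, -0.0]
ft_force: [0.3, -0.1, 0.1]
finger_gap: 0.0652
grasp_force: 0.0
time_s: 2.68
eef_pos: [0.6046, -0.2081, 0.0113]
tool_rot: [-0.002, 0.528, 0.849, -0.0]
ft_force: [-0.8, 0.5, -0.1]
finger_gap: 0.0651
grasp_force: 0.0
[ 0.60668612 -0.20853141  0.01463468]
```

View pics/g.png

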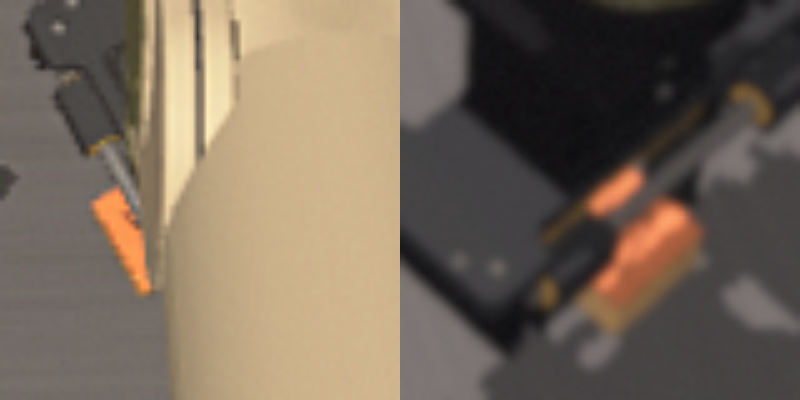

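The fingers straddle the copper block, which is orange in both crops, but sit about 7 mm off centre along its length. I'll shift, close and lift.

```bash
python3 -m inch '[[[0.001,0.004,-0.002,0],[0.001,0.003,0,0],[0,0,0,0]]]'
python3 -m inch '[[[0,0,0,0],[0,0,0,0],[0,0,0,0],[0,0,0,0],[0,0,0,0]]]' 0.03 20
python3 - <<'E'
from plant import arm
for i in range(3): s=arm.get_state();print(s["eef_pos"],s["finger_gap"],s["grasp_force"])
E
```

```text
time_s: 3.03
eef_pos: [0.6091, -0.2003, 0.0129]
tool_rot: [0.001, 0.528, 0.849, 0.001]
ft_force: [0.1, 0.4, 0.6]
finger_gap: 0.0649
grasp_force: 0.0
time_s: 3.45
eef_pos: [0.6081, -0.2016, 0.0117]
tool_rot: [0.0, 0.528, 0.849, 0.0]
ft_force: [0.1, -0.1, 0.9]
finger_gap: 0.0448
grasp_force: 20.0
[ 0.6081289  -0.20155302  0.01169419] 0.04476373109011964 19.99048814177513
[ 0.6081289  -0.20155302  0.01169419] 0.04476373109011964 19.99048814177513
[ 0.6081289  -0.20155302  0.01169419] 0.04476373109011964 19.99048814177513
```

```bash
python3 -m inch '[[[0,0,0.03,0],[0,0,0.03,0],[-0.004,0.016,0.03,-0.03],[-0.008,0.030,0,-0.06],[-0.009,0.0315,0,-0.06]]]'
python3 -m inch '[[[-0.009,0.032,0,-0.06],[-0.009,0.032,0,-0.06],[-0.009,0.032,0,-0.06],[-0.009,0.032,0,-0.06],[-0.009,0.032,0,-0.06]]]'
python3 -m inch '[[[-0.009,0.032,0,-0.06],[-0.009,0.032,0,-0.06],[-0.009,0.032,0,-0.06],[-0.003,0.016,0,-0.023],[0,0,0,0]]]'
python3 - <<'E'
from h import *
im=np.hstack([cv2.resize(arm.get_image("top")[205:315,170:300],None,fx=3,fy=3),cv2.resize(arm.get_image("side")[140:250,230:340],None,fx=3,fy=3)])
cv2.imwrite("pics/p.png",im[:,:,::-1]);s=arm.get_state();q=s["tool_rot"];print(s["eef_pos"],2*np.arctan2(q[2],q[1])-np.pi/2)
E
```

```text
time_s: 3.87
eef_pos: [0.588, -0.1245, 0.1035]
tool_rot: [0.002, 0.593, 0.806, 0.001]
ft_force: [-0.7, 2.0, -1.9]
finger_gap: 0.0451
grasp_force: 20.0
time_s: 4.28
eef_pos: [0.5413, 0.0374, 0.1015]
tool_rot: [0.0, 0.705, 0.709, -0.0]
ft_force: [1.0, 0.7, -2.0]
finger_gap: 0.0447
grasp_force: 20.0
time_s: 4.7
eef_pos: [0.5105, 0.1531, 0.1018]
tool_rot: [-0.001, 0.771, 0.637, 0.001]
ft_force: [0.3, 0.4, -1.7]
finger_gap: 0.0446
grasp_force: 20.0
[0.51191103 0.14831909 0.10149093] -0.19313222606195524
```

View pics/p.png

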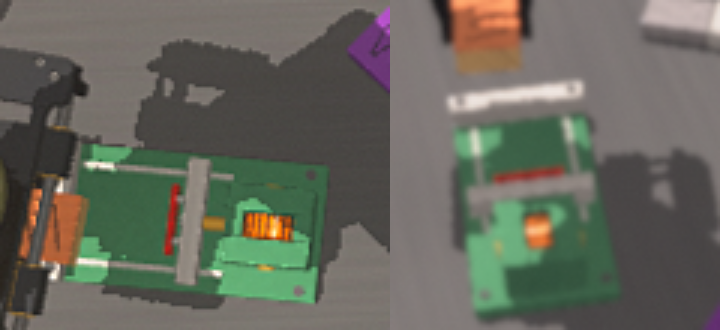

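The commanded rows overshot to y=0.150. The block is held level, with its rear top edge visible in the top crop at (88,196)–(80,265) and the pad's face at (175,185)–(166,252). I'll work out the offsets from those.

```bash
python3 - <<'E'
from h import *
f=lambda p:(np.array(p,float)+.5)/3-.5+[170,205]
c=np.array([.520,.092]);a=-.118;R=np.array([[np.cos(a),-np.sin(a)],[np.sin(a),np.cos(a)]])
w=T.plane(f([(88,196),(80,265)]),.113)[:,:2];b=-.193
d=np.array([-np.sin(b),np.cos(b)]);print("block rear along tool:",(w-[.5125,.149])@d, "across",(w-[.5125,.149])@[np.cos(b),np.sin(b)])
print("pad face clamp mm",((T.plane(f([(174,185),(165,252)]),.0275)[:,:2]-c)@R*1e3).round(1))
t=c+R@[0,.026];print("target",t)
E
```

```text
block rear along tool: [-0.02811722 -0.03206161] across [ 0.02080649 -0.02379074]
pad face clamp mm [[ 24.4 -11.5]
 [-23.5 -10.8]]
target [0.52306089 0.1178192 ]
```

```bash
python3 -m inch '[[[0.009,-0.0325,0,0.075],[0,0,0,0],[0,0,-0.03,0],[0,0,-0.02,0],[0,0,0,0]]]'
python3 -m inch '[[[0,0,-0.01,0],[0,0,-0.006,0],[0,0,0,0],[0,0,0,0]]]'
python3 - <<'E'
from h import *
t=arm.get_image("top");s=arm.get_image("side")
im=np.hstack([cv2.resize(t[205:315,170:300],None,fx=3,fy=3),cv2.resize(s[140:250,230:340],None,fx=3,fy=3)])
cv2.imwrite("pics/p2.png",im[:,:,::-1]);s=arm.get_state();q=s["tool_rot"];print(s["eef_pos"],s["ft_force"],2*np.arctan2(q[2],q[1])-np.pi/2)
E
```

```text
time_s: 5.22
eef_pos: [0.519, 0.1127, 0.0478]
tool_rot: [-0.001, 0.749, 0.662, -0.003]
ft_force: [-0.3, -0.5, -1.2]
finger_gap: 0.0446
grasp_force: 20.0
time_s: 5.55
eef_pos: [0.5214, 0.1156, 0.036]
tool_rot: [0.0, 0.748, 0.663, 0.0]
ft_force: [0.0, 0.7, -1.7]
finger_gap: 0.045
grasp_force: 20.0
[0.52162305 0.11577576 0.03633947] [ 0.03104977  0.08628063 -1.38396998] -0.1199241241327198
```

View pics/p2.png

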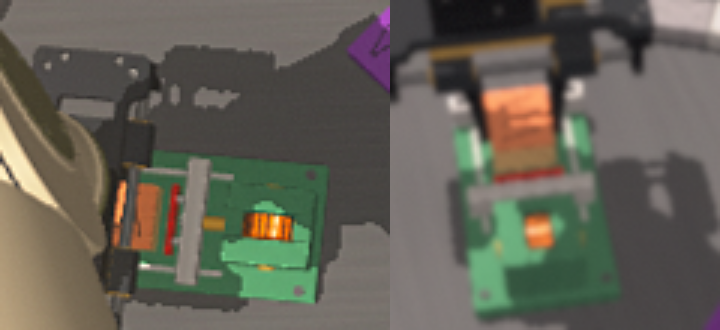

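The block hangs squarely over the bed between fence and pad, with its rear edge at crop x≈160 and the pad at about 167–178. Lowering it slowly until it touches.

```bash
python3 -m inch '[[[0.001,0.001,-0.004,0],[0.001,0.001,-0.004,0],[0,0,-0.002,0],[0,0,0,0],[0,0,0,0]]]'
python3 -m inch '[[[0,0,-0.0015,0],[0,0,0,0],[0,0,0,0]]]'
```

```text
time_s: 6.07
eef_pos: [0.523, 0.1177, 0.0254]
tool_rot: [-0.0, 0.748, 0.664, -0.0]
ft_force: [0.8, -0.4, -1.2]
finger_gap: 0.0447
grasp_force: 20.0
time_s: 6.32
eef_pos: [0.5231, 0.1176, 0.0241]
tool_rot: [0.0, 0.748, 0.663, 0.0]
ft_force: [-0.7, 0.2, -0.5]
finger_gap: 0.0449
grasp_force: 20.0
```

```bash
python3 -m inch '[[[0,0,-0.001,0],[0,0,0,0],[0,0,0,0]]]'
python3 -m inch '[[[0,0,0,0],[0,0,0,0],[0,0,0,0],[0,0,0,0]]]' 0.058
python3 -m inch '[[[0,0,0.005,0],[0,0,0.02,0],[0,0,0.03,0],[0,0,0.03,0],[0,0,0,0]]]'
```

```text
time_s: 6.57
eef_pos: [0.5232, 0.1177, 0.0236]
tool_rot: [0.0, 0.748, 0.663, 0.0]
ft_force: [-2.3, -0.7, 5.1]
finger_gap: 0.0443
grasp_force: 20.0
time_s: 6.9
eef_pos: [0.5231, 0.1176, 0.023]
tool_rot: [0.0, 0.748, 0.663, 0.0]
ft_force: [0.2, 0.6, -0.5]
finger_gap: 0.0566
grasp_force: 0.0
time_s: 7.32
eef_pos: [0.526, 0.1189, 0.1139]
tool_rot: [0.002, 0.748, 0.664, 0.003]
ft_force: [1.2, -0.1, 0.0]
finger_gap: 0.058
grasp_force: 0.0
```

Touched down with a 5 N reading and released. Moving above the wheel with the fingers shut, then checking the placed block and the tip against the wheel.

```bash
python3 -m inch '[[[-0.004,-0.035,0,0],[-0.005,-0.04,0,0],[-0.005,-0.041,0,0],[0,0,0,0],[0,0,0,0]]]' 0 20
python3 -m inch '[[[0,0,-0.025,0],[0,0,0,0],[0,0,0,0]]]'
python3 - <<'E'
from h import *
t=arm.get_image("top");s=arm.get_image("side")
im=np.hstack([cv2.resize(t[225:315,170:300],None,fx=3,fy=3),cv2.resize(s[160:250,230:340],None,fx=3,fy=3)])
cv2.imwrite("pics/w.png",im[:,:,::-1]);s=arm.get_state();print(s["eef_pos"],s["ft_force"],s["finger_gap"])
E
```

```text
time_s: 7.73
eef_pos: [0.509, -0.0012, 0.1082]
tool_rot: [0.0, 0.75, 0.662, -0.0]
ft_force: [0.1, 1.1, 1.1]
finger_gap: 0.0325
grasp_force: 0.0
time_s: 7.98
eef_pos: [0.5083, 0.0029, 0.0826]
tool_rot: [-0.001, 0.748, 0.664, -0.001]
ft_force: [0.9, 0.1, 0.7]
finger_gap: 0.0126
grasp_force: 0.0
[0.50940538 0.00266494 0.08381418] [ 0.15791224 -0.05865258  0.32848256] 0.005224471993333773
```

View pics/w.png

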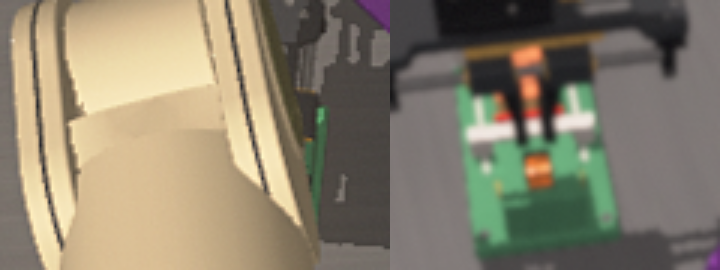

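The side crop shows the closed fingertips above the wheel at about (535,150). The arm blocks the top view. Descending to feel for the wheel.

```bash
python3 -m inch '[[[0,-0.002,-0.015,0],[0,0,-0.01,0],[0,0,0,0],[0,0,0,0]]]'
python3 -m inch '[[[0,0,-0.003,0],[0,0,0,0],[0,0,0,0]]]'
python3 -m inch '[[[0,0,-0.001,0],[0,0,0,0],[0,0,0,0]]]'
```

```text
time_s: 8.42
eef_pos: [0.5088, 0.0, 0.0581]
tool_rot: [-0.0, 0.748, 0.664, -0.0]
ft_force: [0.2, -0.9, 1.4]
finger_gap: 0.0001
grasp_force: 0.0
time_s: 8.67
eef_pos: [0.5093, -0.0003, 0.0554]
tool_rot: [0.0, 0.748, 0.663, 0.0]
ft_force: [-0.4, 0.1, -0.2]
finger_gap: 0.0005
grasp_force: 0.0
time_s: 8.92
eef_pos: [0.5091, -0.0004, 0.0542]
tool_rot: [0.0, 0.748, 0.663, 0.0]
ft_force: [0.6, 0.1, -0.0]
finger_gap: 0.0006
grasp_force: 0.0
```

```bash
for k in 1; do python3 -m inch '[[[0,0,-0.0007,0],[0,0,0,0],[0,0,0,0]]]'|grep -E "eef|ft"; done
python3 -m inch '[[[0,0,-0.0007,0],[0,0,0,0],[0,0,0,0]]]'|grep -E "eef|ft"
python3 -m inch '[[[0,0,-0.0005,0],[0,0,0,0],[0,0,0,0]]]'|grep -E "eef|ft"
```

```text
eef_pos: [0.5091, -0.0004, 0.0533]
ft_force: [0.1, -0.3, -0.2]
eef_pos: [0.5091, -0.0003, 0.0526]
ft_force: [-0.3, 0.1, -0.9]
eef_pos: [0.5091, -0.0004, 0.0521]
ft_force: [1.0, 0.2, 0.3]
```

```bash
python3 -m inch '[[[0,0,-0.0005,0],[0,0,0,0],[0,0,0,0]]]'|grep -E "eef|ft"
python3 -m inch '[[[0,0,-0.0005,0],[0,0,0,0],[0,0,0,0]]]'|grep -E "eef|ft"
```

```text
eef_pos: [0.5091, -0.0003, 0.0517]
ft_force: [-0.4, 0.4, 1.3]
eef_pos: [0.5092, -0.0004, 0.0516]
ft_force: [-2.8, 0.4, 7.5]
```

Contact at z≈0.0516. First gentle drag, in small steps along clamp +y.

```bash
python3 -m inch '[[[0.0002,0.0015,-0.0001,0],[0.0002,0.0015,0,0],[0,0,0,0]]]'|grep -E "eef|ft"
python3 -m inch '[[[0.0002,0.0015,0,0],[0.0002,0.0015,0,0],[0,0,0,0]]]'|grep -E "eef|ft"
```

```text
eef_pos: [0.5095, 0.0018, 0.0517]
ft_force: [-3.9, -2.6, 9.2]
eef_pos: [0.5099, 0.0047, 0.0518]
ft_force: [-4.4, -2.9, 11.7]
```

```bash
python3 -m inch '[[[0.0002,0.0015,0.0001,0],[0.0002,0.0015,0,0],[0,0,0,0]]]'|grep -E "eef|ft"
python3 -m inch '[[[0.0002,0.0015,0.0001,0],[0.0002,0.0015,0,0],[0,0,0,0]]]'|grep -E "eef|ft"
```

```text
eef_pos: [0.5103, 0.0078, 0.052]
ft_force: [-5.4, -3.8, 13.2]
eef_pos: [0.5106, 0.0108, 0.0522]
ft_force: [-6.1, -3.1, 14.6]
```

```bash
python3 -m inch '[[[0.0002,0.0015,0.0003,0],[0.0002,0.0015,0.0001,0],[0,0,0,0]]]'|grep -E "eef|ft"
python3 -m inch '[[[0.0002,0.0015,0.0001,0],[0,0,0,0]]]'|grep -E "eef|ft"
python3 - <<'E'
from h import *
t=arm.get_image("side");cv2.imwrite("pics/s1.png",t[:,:,::-1])
m=arm.masks_of("side","jaw");print([(d["confidence"],d["pixel"]) for d in m])
hsv=cv2.cvtColor(t,cv2.COLOR_RGB2HSV);b=np.load("x.npy") if 0 else None
E
```

```text
eef_pos: [0.511, 0.0138, 0.0524]
ft_force: [-5.5, -3.1, 11.7]
eef_pos: [0.5112, 0.0154, 0.0524]
ft_force: [-5.0, -2.7, 10.7]
[(0.63, [267.1, 202.4])]
```

```bash
cat >> h.py <<'E'
C=np.array([.520,.092]);A=-.118;RC=np.array([[np.cos(A),-np.sin(A)],[np.sin(A),np.cos(A)]])
def jawy(im,cam=S):
    """front and back edge (clamp y, mm) of the bright jaw top, on lines of clamp x"""
    out=[];ys=np.arange(-50,25,.5)
    hsv=cv2.cvtColor(im,cv2.COLOR_RGB2HSV)
    v=im.min(2).astype(np.float32)
    for x in(-42,-39,39,42):
        w=np.c_[(np.c_[np.full(len(ys),x),ys]/1e3)@RC.T+C,np.full(len(ys),.029)]
        p=cam.proj(w).astype(np.float32);l=cv2.remap(v,p[:,:1],p[:,1:],1)[:,0]
        k=np.where(l>(l.max()+np.median(l))/2)[0];out.append((x,float(ys[k[0]]),float(ys[k[-1]]),int(l.max()),int(np.median(l))))
    return out
E
python3 - <<'E'
from h import *
for n in("side0","s1"): print(n,jawy(cv2.imread(f"pics/{n}.png")[:,:,::-1]))
print("top0",jawy(cv2.imread("pics/top0.png")[:,:,::-1],T))
E
```

```text
side0 [(-42, -35.5, -20.5, 209, 108), (-39, -33.5, -21.5, 208, 149), (39, -36.5, -20.5, 208, 101), (42, -35.5, -20.5, 193, 92)]
s1 [(-42, -31.5, -15.0, 224, 113), (-39, -30.5, -14.0, 224, 129), (39, -32.5, -16.0, 223, 76), (42, -32.5, -16.0, 212, 74)]
top0 [(-42, -33.5, -20.5, 223, 93), (-39, -33.0, -21.0, 220, 104), (39, -33.0, -20.0, 222, 82), (42, -33.5, -20.0, 215, 90)]
```

The jaw advanced 5 mm with no slip. Returning for stroke 2.

```bash
python3 -m inch '[[[0,0,0.008,0],[-0.002,-0.016,0,0],[0,0,-0.006,0],[0,0,0,0],[0,0,0,0]]]'|grep -E "time|eef|ft"
python3 -m inch '[[[0,0,-0.001,0],[0,0,0,0],[0,0,0,0]]]'|grep -E "eef|ft"
python3 -m inch '[[[0,0,-0.0005,0],[0,0,0,0],[0,0,0,0]]]'|grep -E "eef|ft"
```

```text
time_s: 12.1
eef_pos: [0.5089, 0.0007, 0.0532]
ft_force: [0.1, -0.5, -0.3]
eef_pos: [0.5092, 0.0009, 0.0528]
ft_force: [-1.2, 0.8, 1.9]
eef_pos: [0.5093, 0.0009, 0.0526]
ft_force: [-3.2, 2.1, 7.1]
```

```bash
python3 -m inch '[[[0.0002,0.0015,-0.0001,0],[0.0002,0.0015,0,0],[0,0,0,0]]]'|grep -E "eef|ft"
python3 -m inch '[[[0.0002,0.0015,0,0],[0.0002,0.0015,0.0001,0],[0,0,0,0]]]'|grep -E "eef|ft"
```

```text
eef_pos: [0.5096, 0.0025, 0.0527]
ft_force: [-5.7, -2.4, 10.6]
eef_pos: [0.5099, 0.0055, 0.0529]
ft_force: [-5.5, -3.0, 12.1]
```

```bash
python3 -m inch '[[[0.0002,0.0015,0.0001,0],[0.0002,0.0015,0.0001,0],[0,0,0,0]]]'|grep -E "eef|ft"
```

```text
eef_pos: [0.5103, 0.0085, 0.053]
ft_force: [-5.3, -2.6, 10.9]
```

```bash
python3 -m inch '[[[0.0002,0.0015,0,0],[0.0002,0.0015,0.0001,0],[0,0,0,0]]]'|grep -E "eef|ft"
python3 -m inch '[[[0.0002,0.0015,0,0],[0.0002,0.0015,0,0],[0,0,0,0]]]'|grep -E "eef|ft"
python3 - <<'E'
from h import *
t=arm.get_image("side");cv2.imwrite("pics/s2.png",t[:,:,::-1]);print(jawy(t))
E
```

```text
eef_pos: [0.5107, 0.0115, 0.0532]
ft_force: [-6.1, -2.5, 11.6]
eef_pos: [0.5111, 0.0146, 0.0532]
ft_force: [-5.2, -3.0, 12.9]
[(-42, -26.5, -11.0, 223, 112), (-39, -26.0, -11.0, 224, 125), (39, -28.5, -14.5, 219, 80), (42, -28.5, -13.0, 197, 77)]
```

Jaw travel so far is about 9 mm. Stroke 3: return and feel again.

```bash
python3 -m inch '[[[0,0,0.008,0],[-0.002,-0.016,0,0],[0,0,-0.0065,0],[0,0,0,0],[0,0,0,0]]]'|grep -E "time|eef|ft"
python3 -m inch '[[[0,0,-0.0005,0],[0,0,0,0],[0,0,0,0]]]'|grep -E "eef|ft"
python3 -m inch '[[[0,0,-0.0005,0],[0,0,0,0],[0,0,0,0]]]'|grep -E "eef|ft"
```

```text
time_s: 14.32
eef_pos: [0.5092, -0.0005, 0.0537]
ft_force: [0.3, 0.5, 0.6]
eef_pos: [0.5092, -0.0002, 0.0536]
ft_force: [-0.9, 0.3, 3.4]
eef_pos: [0.5092, -0.0002, 0.0534]
ft_force: [-3.0, 1.8, 7.9]
```

```bash
python3 -m inch '[[[0.0002,0.0015,-0.0001,0],[0.0002,0.0015,-0.0001,0],[0,0,0,0]]]'|grep -E "eef|ft"
python3 -m inch '[[[0.0002,0.0015,0,0],[0.0001,0.0010,0,0],[0,0,0,0]]]'|grep -E "eef|ft"
python3 - <<'E'
from h import *
t=arm.get_image("side");print(jawy(t))
E
```

```text
eef_pos: [0.5095, 0.0018, 0.0534]
ft_force: [-5.8, -3.4, 12.4]
eef_pos: [0.5098, 0.0042, 0.0535]
ft_force: [-5.8, -2.4, 12.5]
[(-42, -25.5, -13.5, 221, 112), (-39, -25.5, -14.0, 214, 130), (39, -50.0, -25.5, 110, 47), (42, -50.0, -19.5, 110, 57)]
```

```bash
python3 -m inch '[[[0.0001,0.001,0,0],[0.0001,0.001,0,0],[0,0,0,0]]]'|grep -E "eef|ft"
python3 -m inch '[[[0.0001,0.001,0,0],[0.0001,0.001,0,0],[0,0,0,0]]]'|grep -E "eef|ft"
```

```text
eef_pos: [0.51, 0.0062, 0.0535]
ft_force: [-5.5, -3.5, 13.3]
eef_pos: [0.5103, 0.0082, 0.0535]
ft_force: [-5.8, -2.9, 13.6]
```

```bash
python3 -m inch '[[[0.0001,0.001,0,0],[0.0001,0.001,0,0],[0,0,0,0],[0,0,0,0]]]'|grep -E "eef|ft"
```

```text
eef_pos: [0.5105, 0.0101, 0.0536]
ft_force: [-5.1, -3.3, 13.8]
```

```bash
python3 -m inch '[[[0.0001,0.001,0,0],[0.0001,0.001,0,0],[0,0,0,0],[0,0,0,0]]]'|grep -E "eef|ft"
python3 - <<'E'
from h import *
f=[arm.get_state()["ft_force"]]
for i in range(5): arm.camera_info("top"); t=arm.get_image("side"); f.append(arm.get_state()["ft_force"])
print(np.mean(f,0));cv2.imwrite("pics/s3.png",t[:,:,::-1]);print(jawy(t))
E
```

```text
eef_pos: [0.5107, 0.0119, 0.0536]
ft_force: [-4.8, -3.9, 14.2]
[-5.26673296 -3.85291235 13.58660078]
[(-42, -22.5, -8.0, 222, 113), (-39, -22.5, -9.0, 222, 132), (39, -26.5, -16.0, 171, 79), (42, -27.0, -14.0, 154, 78)]
```

Grip is starting: the rim force is about 4.45 N, which is about 0.65 mm of pad travel. Finishing this stroke, then one short one.

```bash
python3 -m inch '[[[0.0001,0.001,0,0],[0.0001,0.001,0,0],[0.0001,0.001,0,0],[0,0,0,0],[0,0,0,0]]]'|grep -E "eef|ft"
python3 - <<'E'
from h import *
f=[]
for i in range(5): t=arm.get_image("side"); f.append(arm.get_state()["ft_force"])
m=np.mean(f,0);print(m,"rim",-(m[1]*.993+m[0]*.118));print(jawy(t))
E
```

```text
eef_pos: [0.5111, 0.0147, 0.0536]
ft_force: [-5.3, -4.6, 14.2]
[-5.44791398 -4.46251505 13.43719706] rim 5.074131291250099
[(-42, -22.5, -7.0, 222, 112), (-39, -22.0, -7.0, 224, 127), (39, -24.0, -13.0, 200, 78), (42, -24.0, -11.0, 185, 82)]
```

```bash
python3 -m inch '[[[0,0,0.008,0],[-0.0015,-0.0125,0,0],[0,0,-0.0065,0],[0,0,0,0],[0,0,0,0]]]'|grep -E "time|eef|ft"
python3 -m inch '[[[0,0,-0.0008,0],[0,0,0,0],[0,0,0,0]]]'|grep -E "eef|ft"
python3 -m inch '[[[0,0,-0.0004,0],[0,0,0,0],[0,0,0,0]]]'|grep -E "eef|ft"
```

```text
time_s: 17.87
eef_pos: [0.5095, 0.0034, 0.054]
ft_force: [0.1, -0.3, 1.2]
eef_pos: [0.5095, 0.0035, 0.0538]
ft_force: [-2.1, -1.5, 8.1]
eef_pos: [0.5096, 0.0035, 0.0537]
ft_force: [-4.3, -2.0, 11.4]
```

```bash
python3 -m inch '[[[0.0001,0.001,-0.0001,0],[0.0001,0.001,0,0],[0,0,0,0],[0,0,0,0]]]'|grep -E "eef|ft"
python3 -m inch '[[[0.0001,0.001,0,0],[0.0001,0.001,0,0],[0,0,0,0],[0,0,0,0]]]'|grep -E "eef|ft"
python3 - <<'E'
from h import *
f=[]
for i in range(5): t=arm.get_image("side"); f.append(arm.get_state()["ft_force"])
m=np.mean(f,0);print(m,"rim",-(m[1]*.993+m[0]*.118));print(jawy(t))
E
```

```text
eef_pos: [0.5098, 0.0046, 0.0537]
ft_force: [-4.5, -5.3, 12.5]
eef_pos: [0.51, 0.0064, 0.0537]
ft_force: [-4.4, -5.2, 13.0]
[-4.25711845 -5.79376489 13.0298726 ] rim 6.255548517382428
[(-42, -22.0, -10.5, 216, 114), (-39, -20.5, -11.5, 209, 135), (39, -50.0, -23.0, 108, 49), (42, -50.0, -19.0, 103, 59)]
```

```bash
python3 -m inch '[[[0.0001,0.0012,0,0],[0,0,0,0],[0,0,0,0],[0,0,0,0]]]'|grep -E "eef|ft"
python3 -m inch '[[[0,0,0.02,0],[0,0,0.03,0],[-0.01,-0.04,0.04,0],[-0.01,-0.04,0.03,0],[0,-0.041,0,0]]]'|grep -E "time|eef|ft"
python3 -m inch '[[[0,-0.041,0,0],[0,-0.041,0,0],[0,-0.041,0,0],[0,-0.041,0,0],[0,0,0,0]]]'|grep -E "time|eef|ft"
python3 - <<'E'
from h import *
t=arm.get_image("top");s=arm.get_image("side");print(jawy(s),jawy(t,T))
im=np.hstack([cv2.resize(t[225:320,170:300],None,fx=3,fy=3),cv2.resize(s[150:245,230:340],None,fx=3,fy=3)])
cv2.imwrite("pics/f.png",im[:,:,::-1])
for c,i,roi in((T,t,(185,255,245,310)),):
    k=blob(i,(5,110,120),(20,255,255),roi);w=(c.plane(k,.035)[:,:2]-C)@RC;print("block in clamp mm",cv2.minAreaRect((w*1e3).astype(np.float32)))
E
```

```text
eef_pos: [0.5101, 0.0075, 0.0536]
ft_force: [-3.6, -6.5, 12.4]
time_s: 20.03
eef_pos: [0.4962, -0.0927, 0.1613]
ft_force: [2.9, 0.7, -0.2]
time_s: 20.45
eef_pos: [0.4924, -0.2669, 0.1555]
ft_force: [-1.1, -1.0, -0.5]
[(-42, -21.5, -5.5, 220, 119), (-39, -19.0, -6.0, 224, 162), (39, -15.0, 6.0, 103, 102), (42, 2.5, 24.5, 102, 102)] [(-42, -19.0, -6.5, 218, 89), (-39, -18.5, -6.0, 209, 101), (39, -19.0, -5.5, 199, 80), (42, -19.5, -5.5, 204, 88)]
block in clamp mm ((0.7769947052001953, 30.76891326904297), (61.68167495727539, 46.47526168823242), 89.90989685058594)
```

View pics/f.png

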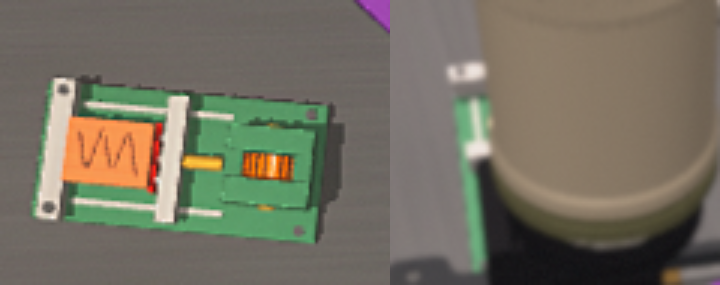

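The top crop shows the block square against the fence at clamp x=0.8 mm, y≈30 mm. The red pad is pressed against it, and the last rim force was about 6.9 N, which is about 2.5 mm of pad travel. The robot is clear, so I'm handing in.

```bash
python3 -c "
from plant import arm
print(arm.close_job())"
```

```text
the job is handed in; nothing more can be done
None
```

The copper block is clamped face up and square against the fence, with the pad pushed in about 2.5 mm (judged from the rim force), and the job was handed in at about 20.5 s; no verdict came back.

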